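Crispbread from the grill to the cooling rack

ROBOT

A 6-joint arm with a two-finger parallel gripper is mounted at the origin on the work surface. World frame = base frame: x ahead of the robot, y to its left, z up, the work surface at z = 0. Lengths are in m, angles in rad, forces in N, time in s.
With the tool pointing down it reaches from about 0.35 to 0.875 m from the base axis. Payload 15.5 kg.
Tool frame: the origin (TCP) lies between the finger pads; the fingertips stand 17 mm ahead of it and the grasp point (between the pads) lies 2 mm behind it; z points along the fingers, y is the line along which they close (so a half turn about z gives the same grasp; the last joint's range is limited). The gripper opens to 85 mm and grips with 20 to 120 N. Pads are 22 mm wide; open, the fingers measure 114 mm over their backs; the gripper's body (76 mm by 85 mm) begins 54 mm behind the grasp point. The pads swing forward as they close: fully open they stand 13 mm farther back than shut.
Start: joints at [-1.427, 0.494, 1.345, -0, 1.302, -0.096], TCP at [0.148, -0.607, 0.248] pointing down, gripper open.
Joint ranges: [-2.91, 2.91], [-0.82, 2.16], [0.22, 2.67], [-1.22, 4.37], [0.12, 2.79], [-3.08, 3.08]. Speed limits (rad/s): [1.89, 1.89, 2.57, 3.01, 3.01, 3.01].

INTERFACE

Orientations are given as a unit quaternion [x, y, z, w].
In Python, from plant import monitor, camera, camera_model, arm gives the robot as it stands. The module is installed in compiled form; this text tells all that it offers.
- The arm moves only by the tool move_arm, never from a script. Its argument "rows" is a list of rows, each an object of numbers: "x", "y", "z": the shift along the tool's x, y, z in m; "turn": the turn about the tool's z in degrees. A call has 1 to 10 rows; each row shifts and turns the commanded pose from where the row before left it, along the tool's axes as they then stand; what a row does not reach is not made up. A row lasts 1/10 s, in which the tool goes at most 50 mm and 8.59 degrees, less where a joint would pass 70% of its speed; a pose out of reach is approached as far as the arm can. A call is refused whole if a number of a shift passes 0.05 or a number of a turn 8.59, either way. A call with a gripper value outside its range is refused whole. "hand" is the finger opening in m, from 0 to 0.0854, set as the call begins (left out, the last holds). The fingers move at their own pace and stop on an object; "squeeze" is the grip in N (left out, the last holds). Time passes only in rows, so rows that do not move let the fingers close. It gives the time, the measured TCP pose, the force, the opening and the grip force at its end, in the units of the state.
- monitor.get_obs(): the state, without advancing time (a new reading comes with each control period).
- camera(name): name is "scene" or "side" or "wrist"; returns (picture, depth): 420x560x3 uint8, blue, green, red; 420x560 float32, m along the optical axis (not along the pixel's ray), 0 where there is no reading.
- camera_model(name): a dict with "fov_y" (degrees; the focal length in pixels is half the picture's height over the tangent of half this angle, whatever the lens; pixels are square), "cx", "cy" (the principal point, pixels), "k1" (the pictures are not rectified: a ray, as slopes to the right and down, at radius r is drawn at 1 + k1 r^2 times it, then the intrinsics apply), "origin" and "attitude" of the camera in the world. Camera axes: x right, y up, looking along -z (the intrinsics and any distortion apply to the point x, -y, -z); pixel columns grow to the right and rows downward; lengths in m; the calibration is good to about 2 mm. A picture is of the moment at which its call begins: read the wrist's pose just before it. camera_model takes no time and is no camera call; for the wrist camera it gives the pose at the moment of the call.
- arm.sign_off(): hands the job in; it is judged then, once.
The state is a dict: "t": time; "joint_pos": joint angles; "joint_velocities": joint speeds; "joint_efforts": joint torques, N m; "tool_pos": TCP position; "tool_rot": TCP orientation; "force": force on the tool from outside, world axes, zero at the start; "moment": the same for the moment, N m; "grip_width": finger opening in m; "grip_force": force on a finger pad.
Only numpy, scipy, OpenCV 4.12 (cv2) and the standard library are available. Lean on these libraries where they do the work, as an engineer would, in place of code of your own. Each camera call takes 0.05 s, during which the arm holds its last target. There are 200 camera calls.

TASK

Take the turner from its rest, slide its blade under the crispbread in the toasting grill, carry it out from under the hood and set it down flat and centred across the two rails of the wooden cooling rack, right side up. Then lay the turner back on its rest as you found it. Do not touch the crispbread with the gripper, and leave the other kitchen things where they stand.

Things in the scene. Friction and masses are not known exactly. Their poses are not given: they have to be found in the camera images.
- crispbread: Rigid, dry tan crispbread round with a dimpled top, 124 mm across, 10 mm thick, about 70 g, loose on the grill's deck. Lower edge bevelled: the flat underside is 104 mm across, the bevel rises 5 mm over the outer 10 mm, so a thin edge gets under it. Pushed, it slides back until the grill's back wall stops it. Origin: centre of the underside; z up.
- grill: Fixed steel toasting grill, 250 mm high, open at its mouth (-x) and sides. Hood: open frame with 3 heating tubes, x -176 to 115, y +-95 mm; its front beam (x -176 to -148 mm) is 170 to 250 mm up. With the blade fully in, an upright gripper strikes that beam: lean the hand back. Origin on the counter within 32 mm below the crispbread's start; +x into the grill, z up.
- deck (a point): Point on top of the grill's flat stone deck, straight above the grill's origin, 12 mm above the counter. Axes as the grill's. The deck spans x -170 to 85 mm, y +-85 mm; the back wall's face is at x = 85 mm.
- turner: Loose turner (spatula), 140 g, blade flat on the counter, lug on the rest's saddle. Steel blade 120 (x) x 60 (y) x 2 mm, front edge at x = 60 mm. From its back edge (x = -60, z = 3 mm) a neck 12 mm wide, 5 mm thick rises to -x at 40 deg; 125 to 220 mm up the slope it is the black grip, 16 mm wide (y), 22 mm deep. Origin: underside of blade's centre; x to the front edge, z up.
- turner_grip (a point): Point on the middle line of the turner's grip, 190 mm up the slope, at x = -205.5, z = 125 mm in the turner's frame, 30 mm before the grip's upper end; a good place to grasp, fingers closing across y, hand leaning back towards -x (the fingers pointing down and to +x). Axes as the turner's.
- turner_lug (a point): Middle of the level underside of the black rest lug (24 x 14 mm) under the turner's neck, at x = -138, z = 55 mm in the turner's frame. Axes as the turner's.
- rest: Fixed white ceramic turner rest: post 30 x 50 mm on a 70 mm square foot, level saddle 55 mm high between two flared cheeks (about 34 mm apart, 77 mm high). The turner lies through it along x, blade to +x. Origin on the counter under the saddle, z up.
- saddle (a point): Middle of the rest's saddle, 55 mm above the counter; the turner's lug lies on it. Axes as the rest's.
- rack: Fixed olivewood cooling rack: two rails along x, each 150 mm long, 14 mm wide, 45 mm high, 84 mm clear between them (the blade goes down between them, the crispbread does not). Open at both ends; between the rails only two 10 mm high cross bars on the counter. Its -x end faces roughly as the grill's mouth. Origin: centre, on the counter; z up.
- rack_top (a point): Centre of the rack at the height of the rails' tops, 45 mm above the counter. Axes as the rack's.
- caddy: Bystander: white slotted cutlery caddy with forks and spoons, 130 x 170 mm, up to 220 mm high. Origin under its centre.
- kettle: Bystander: steel kettle, 180 mm across, 230 mm high. Origin under its centre.
- bowl: Bystander: olivewood bowl, 160 mm across, 60 mm high. Origin under its centre.
- mug: Bystander: white mug, 80 mm across, 90 mm high. Origin under its centre.
- jar: Bystander: small glass jar with steel cap, 50 mm across, 60 mm high. Origin under its centre.
- mill: Bystander: dark wooden pepper mill, 52 mm across, 130 mm high. Origin under its centre.
There are look-alikes about, which are no part of the job. Leave any blue or pink look-alike of the crispbread alone.

How it is judged:
On the way, in this order (a step that is already met when the one before it is completed fails the run):
1. the turner carries the crispbread clear of the grill's deck, out in front of the hood (contact force between crispbread and turner above 0.1 N and contact force between crispbread and grill below 0.05 N and z of crispbread in the frame of deck above 0.004 m and x of crispbread in the frame of deck below -0.17 m and contact force between the fingers and turner above 1 N), for 0.2 s.
2. the crispbread lies flat on both rails of the rack, free of the turner (x of crispbread in the frame of rack_top between -0.04 and 0.04 m and y of crispbread in the frame of rack_top between -0.016 and 0.016 m and z of crispbread in the frame of rack_top between -0.005 and 0.005 m and angle between crispbread's own z axis and vertical below 0.08 rad and contact force between crispbread and rack above 0.1 N and contact force between crispbread and turner below 0.05 N), for 0.2 s.
At the end, for the whole second after the job is handed in: Crispbread flat (0.08 rad), right side up, at rest on both rails, within 40 mm of the rack's centre along the rails and 16 mm across, clear of the turner; turner at rest on its rest, lug within 25 mm of the saddle, blade level within 0.12 rad, in line within 0.26 rad (all of step 2 and linear speed of each of crispbread, turner below 0.02 m/s and distance between turner_lug and saddle below 0.025 m and contact force between turner and rest above 0.05 N and angle between turner's own z axis and vertical below 0.12 rad and angle between the x axis of turner and the x axis of rest, either way round below 0.26 rad); the robot touches nothing.
It fails at once if the gripper touches the crispbread (contact force between the fingers and crispbread above 0.3 N).
It fails at once if another kitchen thing is shifted by more than 30 mm (distance of any of caddy, kettle, bowl, mug, jar, mill from where it was at the start of the episode above 0.03 m).
It also fails if it takes over 66 s, if anything falls off the work surface, if the arm or the gripper's body presses on something with over 40 N, if the wrist force passes 120 N, or if a joint passes its speed limit or range.

## Working session

There is one attempt and no reset: what is moved stays moved. The work goes in short steps, Python scripts to look and compute and a tool call to move; the robot and the scene stay as the last step left them, time stands still between calls to the robot, and variables do not carry over. Pictures are saved under pics/ and viewed, at most 10 in all, crops included, and the job is handed in when it is done.

Besides the shell and the picture viewer there is one more tool, called after "Emit:" as name([rows], argument=value, ...), one row to a line, values as JSON. move_arm: Moves the arm, as the interface text tells. Its arguments: {"type":"object","properties":{"rows":{"type":"array","items":{"type":"object","properties":{"x":{"type":"number"},"y":{"type":"number"},"z":{"type":"number"},"turn":{"type":"number"}}}},"hand":{"type":"number"},"squeeze":{"type":"number"}},"required":["rows"]}

```bash
mkdir -p pics
cat > h.py <<'E'
import numpy as np, cv2
from scipy.spatial.transform import Rotation as R
from plant import monitor, camera, camera_model, arm
def rot(m):
    a=np.array(m["attitude"],float)
    return a if a.shape==(3,3) else R.from_quat(a).as_matrix()
def ray(m,u,v):
    f=210/np.tan(np.radians(m["fov_y"])/2)
    K=np.array([[f,0,m["cx"]],[0,f,m["cy"]],[0,0,1.]])
    p=cv2.undistortPoints(np.array(np.stack([np.ravel(u),np.ravel(v)],-1),float)[:,None],K,np.array([m["k1"],0,0,0.]))[:,0]
    return np.c_[p[:,0],-p[:,1],-np.ones(len(p))]@rot(m).T   # unit depth
def plane(m,u,v,z):
    d=ray(m,u,v);o=np.array(m["origin"]); return o+d*((z-o[2])/d[:,2])[:,None]
def cloud(m,D):
    v,u=np.mgrid[0:420,0:560]
    P=np.array(m["origin"])+ray(m,u,v)*D.ravel()[:,None]
    P=P.reshape(420,560,3); P[D==0]=np.nan; return P
def proj(m,P):
    f=210/np.tan(np.radians(m["fov_y"])/2)
    c=(np.atleast_2d(P)-np.array(m["origin"]))@rot(m); x=c[:,0]/-c[:,2];y=-c[:,1]/-c[:,2]
    k=1+m["k1"]*(x*x+y*y); return np.c_[m["cx"]+f*x*k,m["cy"]+f*y*k]
E
python3 - <<'E'
from h import *
ims=[]
for n in["scene","side","wrist"]:
    m=camera_model(n);I,D=camera(n);np.savez(n+"0.npz",I=I,D=D,m=np.array(m,dtype=object));ims.append(I);print(n,m, (D==0).mean())
cv2.imwrite("pics/a.png",ims[0]);cv2.imwrite("pics/b.png",ims[1])
print(monitor.get_obs())
E
```

```text
scene {'fov_y': 53.930696849435996, 'cx': 280.3475492410316, 'cy': 205.6454917042208, 'k1': -0.089766399131694, 'origin': array([ 1.20162   , -0.36552539,  1.04056066]), 'attitude': array([0.28916744, 0.16739019, 0.47469072, 0.81426742])} 0.003996598639455782
side {'fov_y': 51.732632946189625, 'cx': 279.3692790792865, 'cy': 214.23033798576637, 'k1': -0.12307366486445163, 'origin': array([0.32169591, 0.91345256, 0.70966504]), 'attitude': array([-0.0476615 ,  0.47116209,  0.87516802, -0.09907378])} 0.004064625850340136
wrist {'fov_y': 66.95017187500116, 'cx': 276.28821712406165, 'cy': 208.24379559127144, 'k1': -0.01826395606737974, 'origin': array([ 0.21304864, -0.59154847,  0.37320142]), 'attitude': array([-0.10458583,  0.08353767, -0.61182386,  0.77958632])} 0.07008928571428572
{'t': 0.15, 'joint_pos': array([-1.42650071e+00,  4.94046426e-01,  1.34596465e+00, -3.63515844e-06,
        1.30247192e+00, -9.55034893e-02]), 'joint_velocities': array([-0.00033412, -0.00219939, -0.00031854, -0.00053848, -0.00025127,
       -0.0008389 ]), 'joint_efforts': array([ 1.76370457e-03, -8.82536602e+01, -3.84070122e+01, -2.41627714e-05,
        6.95642346e-03, -1.47189081e-05]), 'tool_pos': array([ 0.14840732, -0.60687683,  0.24784168]), 'tool_rot': array([ 9.92820499e-01,  1.19612951e-01, -1.26111734e-05, -4.44996856e-04]), 'force': array([ 0.57864233,  0.32104444, -0.52079969]), 'moment': array([ 0.00309388,  0.01952695, -0.04257494]), 'grip_force': 0.0, 'grip_width': 0.08551584505195445}
```

View pics/a.png

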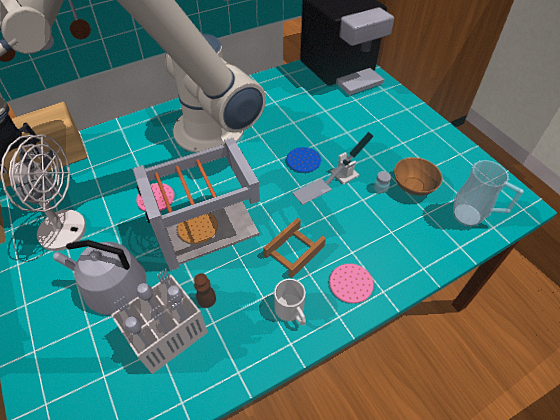

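View pics/b.png

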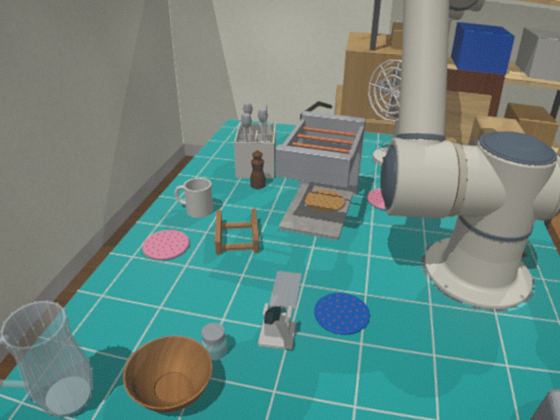

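Scene view: the crispbread is tan, in the grill at (197,228); the side view has it at (325,200). Look-alikes are the blue disc (303,159) and the pink discs (351,283) and (155,197). Only the tan one fits: it has the right colour and lies under the hood. The turner blade is at (312,190), its grip at (358,148), the rest at (345,168) and the rack at (295,245). I'll enlarge to confirm and measure.

Run:
```python
from h import *
a=np.load("scene0.npz",allow_pickle=True);b=np.load("side0.npz",allow_pickle=True)
c=lambda I,x,y,w,h:cv2.resize(I[y:y+h,x:x+w],(400,300),interpolation=cv2.INTER_CUBIC)
A=a["I"];B=b["I"]
cv2.imwrite("pics/c.png",np.vstack([np.hstack([c(A,135,130,160,120),c(A,260,120,140,105)]),np.hstack([c(B,260,150,120,90),c(B,230,260,120,90)])]))
for n,d in(("scene",a),("side",b)):
    m=d["m"].item();P=cloud(m,d["D"]);I=d["I"];H=cv2.cvtColor(I,cv2.COLOR_BGR2HSV)
    hue,s,v=[H[...,i].astype(int) for i in range(3)]
    z=P[...,2]
    print(n,"table z",np.nanmedian(z[(hue>80)&(hue<95)&(s>150)&(P[...,0]<.9)&(abs(P[...,1])<.5)]))
    win={"scene":(160,205,225,250),"side":(295,185,352,215)}[n]
    W=np.zeros_like(z,bool);W[win[1]:win[3],win[0]:win[2]]=1
    k=W&(hue>8)&(hue<25)&(s>90)&(z<.06)&(z>.005)
    print(" bread n",k.sum(),"xyz min/max/med",np.nanmin(P[k],0),np.nanmax(P[k],0),np.nanmedian(P[k],0))
    # grip black
    win={"scene":(340,125,380,165),"side":(255,300,300,345)}[n]
    W[:]=0;W[win[1]:win[3],win[0]:win[2]]=1
    k=W&(v<60)&(z>.03)
    q=P[k];o=np.median(q,0);U=np.linalg.svd(q-o)[2][0];t=(q-o)@U
    print(" grip",k.sum(),o,U,"ends",o+U*np.percentile(t,2),o+U*np.percentile(t,98))
    win={"scene":(290,172,335,208),"side":(262,265,305,312)}[n]
    W[:]=0;W[win[1]:win[3],win[0]:win[2]]=1
    k=(W&(s<70)&(z<.03)).astype(np.uint8)
    cs=max(cv2.findContours(k,0,2)[0],key=cv2.contourArea)
    pp=plane(m,cs[:,0,0],cs[:,0,1],.002)[:,:2].astype(np.float32)
    print(" blade",cv2.contourArea(cs),cv2.minAreaRect(pp))
    # rack
    win={"scene":(258,215,332,278),"side":(208,203,268,258)}[n]
    W[:]=0;W[win[1]:win[3],win[0]:win[2]]=1
    k=W&(z>.039)&(z<.051)
    print(" rack",k.sum(),np.nanmedian(z[k]),cv2.minAreaRect(P[k][:,:2].astype(np.float32)))
```

```text
scene table z 0.001454906142948298
 bread n 896 xyz min/max/med [ 0.39070646 -0.28035269  0.01366084] [ 0.48999971 -0.15789525  0.02972454] [ 0.43874478 -0.22112264  0.02296218]
 grip 186 [0.45974756 0.35798273 0.11534361] [-0.03269998  0.73935235  0.67252421] ends [0.46215224 0.30361237 0.06588765] [0.45812972 0.39456243 0.14861696]
 blade 495.5 ((0.4561035931110382, 0.1987389326095581), (0.17233312129974365, 0.08690794557332993), 89.03195190429688)
 rack 477 0.045800459982071495 ((0.6407144665718079, 0.0017834007740020752), (0.11468270421028137, 0.15202608704566956), 17.51405143737793)
side table z -9.593649913386404e-05
 bread n 659 xyz min/max/med [ 0.36621682 -0.27789726  0.00979512] [ 0.48735147 -0.15600769  0.02501801] [ 0.42646896 -0.21327327  0.02107079]
 grip 99 [0.44538474 0.3746078  0.12538729] [ 0.01217112 -0.75220903 -0.65881214] ends [0.44496652 0.40045486 0.14802508] [0.44636595 0.31396609 0.07227506]
 blade 925.5 ((0.46186959743499756, 0.17562903463840485), (0.12832684814929962, 0.07368586957454681), 88.99079132080078)
 rack 347 0.04403346511994932 ((0.6386047005653381, 0.0029475465416908264), (0.11216080188751221, 0.15388423204421997), 17.848007202148438)
```

View pics/c.png

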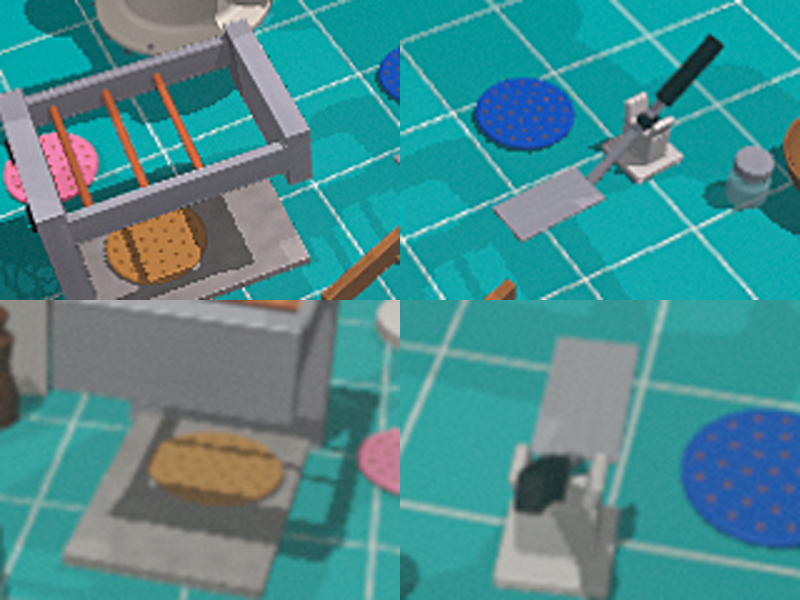

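The crop confirms it: the tan dimpled disc under the hood is the crispbread, at scene (197,228). The turner lies in the rest with its blade flat and the black grip rising away from the grill. Next I'll measure the turner's line and the grill's frame.

Run:
```python
from h import *
C={"scene":[(495,210),(550,168),(605,200),(522,240)],"side":[(555,338),(638,343),(622,458),(535,455)]}
L={}
for n in("scene","side"):
    d=np.load(n+"0.npz",allow_pickle=True);m=d["m"].item();P=cloud(m,d["D"]);z=P[...,2]
    c=np.array(C[n],float)
    uv=np.c_[260+.35*(c[:,0]-400),120+.35*c[:,1]] if n=="scene" else np.c_[230+.3*(c[:,0]-400),260+.3*(c[:,1]-300)]
    print(n,"blade corners",plane(m,uv[:,0],uv[:,1],.002)[:,:2].round(4).tolist())
    k=(z>.243)&(z<.257)&(P[...,0]>.2)&(P[...,0]<.65)&(P[...,1]<.05)&(P[...,1]>-.45)
    k=cv2.morphologyEx(k.astype(np.uint8),cv2.MORPH_OPEN,np.ones((2,2)))
    nn,lab,st,_=cv2.connectedComponentsWithStats(k);k=lab==1+st[1:,4].argmax()
    print(" hood",k.sum(),cv2.minAreaRect(P[k][:,:2].astype(np.float32)),cv2.boxPoints(cv2.minAreaRect(P[k][:,:2].astype(np.float32))).tolist())
    k=(z>.007)&(z<.018)&(P[...,0]>.2)&(P[...,0]<.65)&(P[...,1]<.05)&(P[...,1]>-.45)
    k=cv2.morphologyEx(k.astype(np.uint8),cv2.MORPH_OPEN,np.ones((3,3)))
    H=cv2.cvtColor(d["I"],cv2.COLOR_BGR2HSV);k=(k>0)&(H[...,1]<90)
    q=P[k];print(" deck",k.sum(),np.median(q[:,2]),cv2.minAreaRect(q[:,:2].astype(np.float32)),cv2.boxPoints(cv2.minAreaRect(q[:,:2].astype(np.float32))).tolist())
    # rest: white, near turner
    k=(z>.06)&(z<.085)&(abs(P[...,0]-.455)<.05)&(abs(P[...,1]-.32)<.06)&(H[...,2]>130)
    q=P[k];print(" cheeks",k.sum(),np.percentile(q,[2,50,98],0).round(3).tolist())
    k=(z<.03)&(z>.004)&(abs(P[...,0]-.455)<.06)&(abs(P[...,1]-.32)<.07)&(H[...,2]>130)&(H[...,1]<50)
    q=P[k];print(" foot",k.sum(),np.median(q[:,2]),cv2.minAreaRect(q[:,:2].astype(np.float32)))
    # grip profile by height
    k=(H[...,2]<60)&(z>.06)&(abs(P[...,0]-.455)<.04)&(P[...,1]>.28)&(P[...,1]<.43)
    q=P[k]
    for a in np.arange(.08,.16,.02):
        w=q[abs(q[:,2]-a)<.01]
        if len(w):print("  z",a.round(2),len(w),w.min(0).round(4),w.max(0).round(4))
```

```text
scene blade corners [[0.446, 0.1145], [0.4213, 0.2059], [0.4961, 0.2348], [0.4998, 0.1183]]
 hood 661 ((0.3059135973453522, -0.30320507287979126), (0.028059396892786026, 0.44585731625556946), 81.34803771972656) [[0.08341126888990402, -0.2835395336151123], [0.5241948962211609, -0.35061073303222656], [0.5284159183502197, -0.3228706121444702], [0.08763229846954346, -0.25579941272735596]]
 deck 2154 0.012925958148506833 ((0.44771894812583923, -0.19563034176826477), (0.5534191131591797, 0.2651456892490387), 43.808868408203125) [[0.15625643730163574, -0.29151228070259094], [0.33980482816696167, -0.48285549879074097], [0.7391814589500427, -0.0997484028339386], [0.5556330680847168, 0.09159481525421143]]
 cheeks 73 [[0.428, 0.301, 0.06], [0.437, 0.316, 0.074], [0.483, 0.33, 0.081]]
 foot 110 0.010750375840043014 ((0.4566500186920166, 0.3186165988445282), (0.06930948793888092, 0.13643504679203033), 7.3120012283325195)
  z 0.08 14 [0.4538 0.3003 0.0702] [0.4652 0.3413 0.0896]
  z 0.1 50 [0.4496 0.3255 0.091 ] [0.4671 0.3684 0.1098]
  z 0.12 54 [0.4514 0.3412 0.1101] [0.4635 0.3935 0.1293]
  z 0
[... 505 characters left out ...]
979031085968), (0.3002276122570038, 0.4018966257572174), 89.28231811523438) [[0.24666951596736908, -0.34558480978012085], [0.6485345959663391, -0.350618839263916], [0.6522951126098633, -0.05041477084159851], [0.25043004751205444, -0.045380741357803345]]
 cheeks 108 [[0.425, 0.302, 0.061], [0.432, 0.318, 0.076], [0.48, 0.33, 0.079]]
 foot 402 0.010588384812298401 ((0.45446667075157166, 0.3182017505168915), (0.07037009298801422, 0.06831154972314835), 7.80165433883667)
  z 0.08 4 [0.4459 0.3197 0.0721] [0.4488 0.3418 0.087 ]
  z 0.1 19 [0.4443 0.3291 0.0903] [0.447  0.3666 0.1084]
  z 0.12 29 [0.4429 0.3437 0.1105] [0.4554 0.3891 0.1293]
  z 0.14 38 [0.4422 0.3709 0.1302] [0.4551 0.4085 0.1494]
```

Emit:
move_arm([
  {"z": -0.05},
  {"z": -0.05},
  {"z": -0.05},
  {"z": -0.05},
  {"x": 0.044, "y": -0.022},
  {"x": 0.044, "y": -0.022},
  {"x": 0.044, "y": -0.022},
  {"x": 0.044, "y": -0.022},
  {"x": 0.044, "y": -0.022},
  {"x": 0.044, "y": -0.022},
], hand=0.0854, squeeze=120)

```text
invalid input
```

Run:
```python
from h import *
d=np.load("side0.npz",allow_pickle=True);m=d["m"].item()
print("deck corners FL(+y side) side view",plane(m,[279.5,341,354.5,300.5],[228,237.6,192,183],.012)[:,:2].round(4).tolist())
# deck edges: front line by grey/teal boundary
I=d["I"];H=cv2.cvtColor(I,cv2.COLOR_BGR2HSV)
k=((H[...,1]<90)).astype(np.uint8);k[:185]=0;k[245:]=0;k[:,:270]=0;k[:,362:]=0
n,lab,st,_=cv2.connectedComponentsWithStats(k);k=(lab==1+st[1:,4].argmax())
def fit(u,v,z=.012):
    p=plane(m,u,v,z)[:,:2].astype(np.float32);return cv2.fitLine(p,cv2.DIST_HUBER,0,.01,.01).ravel().round(4)
cols=np.arange(288,336);print("front",fit(cols,[np.where(k[:,c])[0].max()+.5 for c in cols]))
rows=np.arange(196,222);print("left",fit([np.where(k[r])[0].min()-.5 for r in rows],rows));print("right",fit([np.where(k[r])[0].max()+.5 for r in rows],rows))
```

```text
deck corners FL(+y side) side view [[0.5298, -0.0501], [0.3575, -0.0447], [0.3402, -0.2993], [0.5184, -0.3156]]
front [ 0.9967 -0.0815  0.4529 -0.0393]
left [ 0.0803  0.9968  0.529  -0.1548]
right [ 0.0752  0.9972  0.352  -0.1975]
```

Emit:
move_arm([
  {"x": 0, "y": 0, "z": -0.05, "turn": 0},
  {"x": 0, "y": 0, "z": -0.05, "turn": 0},
  {"x": 0, "y": 0, "z": -0.05, "turn": 0},
  {"x": 0, "y": 0, "z": -0.05, "turn": 0},
], hand=0.085, squeeze=120)

```text
t: 0.55
tool_pos: [0.1483, -0.6066, 0.4503]
tool_rot: [0.993, 0.12, -0.0, -0.0]
force: [0.4, -0.8, 0.0]
grip_width: 0.0848
grip_force: 0.0
```

Emit:
move_arm([
  {"x": 0.04, "y": -0.03, "z": 0, "turn": 0},
  {"x": 0.04, "y": -0.03, "z": 0, "turn": 0},
  {"x": 0.04, "y": -0.03, "z": 0, "turn": 0},
  {"x": 0.04, "y": -0.03, "z": 0, "turn": 0},
  {"x": 0.04, "y": -0.03, "z": 0, "turn": 0},
  {"x": 0.04, "y": -0.03, "z": 0, "turn": 0},
  {"x": 0.04, "y": -0.03, "z": 0, "turn": 0},
  {"x": 0.04, "y": -0.03, "z": 0, "turn": 0},
])

```text
t: 1.35
tool_pos: [0.4031, -0.2961, 0.4483]
tool_rot: [0.993, 0.12, -0.0, -0.0]
force: [1.2, -1.1, 0.0]
grip_width: 0.0849
grip_force: 0.0
```

Emit:
move_arm([
  {"x": 0, "y": 0, "z": 0, "turn": -8.4},
  {"x": 0, "y": 0, "z": 0, "turn": -8.4},
  {"x": 0, "y": 0, "z": 0, "turn": -8.4},
  {"x": 0, "y": 0, "z": 0, "turn": -8.4},
  {"x": 0, "y": 0, "z": 0, "turn": -8.4},
  {"x": 0, "y": 0, "z": 0, "turn": -8.4},
  {"x": 0, "y": 0, "z": 0, "turn": -8.4},
  {"x": 0, "y": 0, "z": 0, "turn": -8.4},
  {"x": 0, "y": 0, "z": 0, "turn": -8.4},
  {"x": 0, "y": 0, "z": 0, "turn": -8.2},
])

```text
t: 2.35
tool_pos: [0.4022, -0.2979, 0.4481]
tool_rot: [0.657, 0.754, 0.0, -0.0]
force: [-0.1, 0.8, -0.0]
grip_width: 0.0854
grip_force: 0.0
```

Emit:
move_arm([
  {"x": 0.045, "y": 0.01, "z": -0.01, "turn": 0},
  {"x": 0.045, "y": 0.01, "z": -0.01, "turn": 0},
  {"x": 0.045, "y": 0.01, "z": -0.01, "turn": 0},
  {"x": 0.045, "y": 0.01, "z": -0.01, "turn": 0},
  {"x": 0.045, "y": 0.01, "z": -0.01, "turn": 0},
  {"x": 0, "y": 0, "z": 0, "turn": 0},
])

```text
t: 2.95
tool_pos: [0.4224, -0.064, 0.4997]
tool_rot: [0.657, 0.754, 0.001, 0.001]
force: [0.1, 0.2, -0.1]
grip_width: 0.0849
grip_force: 0.0
```

```bash
cat > snap.py <<'E'
from h import *
import sys
n=sys.argv[1];m=camera_model("wrist");I,D=camera("wrist");np.savez(n+".npz",I=I,D=D,m=np.array(m,dtype=object));cv2.imwrite(f"pics/{n}.png",I)
print(m["origin"],-rot(m)[:,2],monitor.get_obs()["t"])
E
python3 snap.py w1
```

```text
[0.41235183 0.00192636 0.62514943] [ 0.03836035 -0.26133733 -0.96448498] 3.0
```

View pics/w1.png

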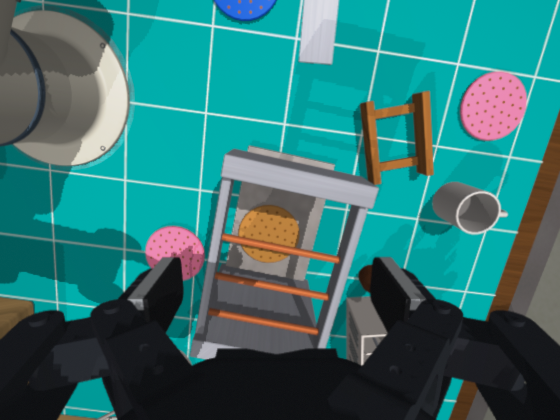

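The wrist view shows the hood beam front edge from (228,151) to (379,186), the deck corners at (249,147) and (334,163), the bread at (268,233) and the rack at (398,137). The mouth is clear. Now to measure from these.

Run:
```python
from h import *
d=np.load("w1.npz",allow_pickle=True);m=d["m"].item();I=d["I"];P=cloud(m,d["D"]);z=P[...,2]
H=cv2.cvtColor(I,cv2.COLOR_BGR2HSV)
def line(k,z0,lo,hi,axis,side):
    pts=[]
    for i in range(lo,hi):
        w=np.where(k[i] if axis=='r' else k[:,i])[0]
        if len(w): e=w.min()-.5 if side=='min' else w.max()+.5; pts.append((e,i) if axis=='r' else (i,e))
    p=np.array(pts,float);q=plane(m,p[:,0],p[:,1],z0)[:,:2].astype(np.float32)
    return cv2.fitLine(q,cv2.DIST_HUBER,0,.01,.01).ravel()
# beam top
k=(z>.235)&(z<.265);k[260:]=0
print("beam front",line(k,.25,240,370,'c','min').round(4),"z",np.nanmedian(z[k]))
k2=k.copy();print("frame L",line(k,.25,170,235,'r','min').round(4),"R",line(k,.25,195,255,'r','max').round(4))
g=(H[...,1]<90)&(z<.03);g[:140]=0
print("deck front",line(g[:,:]&(np.arange(560)[None]>245),.012,255,330,'c','min').round(4))
win=np.zeros_like(k);win[200:262,225:310]=1
b=(win&(H[...,0]>8)&(H[...,0]<22)&(H[...,1]>110)&(z>.01)&(z<.05)).astype(np.uint8)
cs=max(cv2.findContours(b,0,2)[0],key=cv2.contourArea)[:,0]
q=plane(m,cs[:,0],cs[:,1],.022)[:,:2].astype(np.float32);print("bread z",np.nanmedian(z[b>0]),"circ",cv2.minEnclosingCircle(q),"med",np.median(P[b>0],0))
k=(z>.036)&(z<.054);k[:85]=0;k[190:]=0;k[:,:355]=0;k[:,440:]=0
q=P[k][:,:2].astype(np.float32);print("rack",k.sum(),np.median(z[k]),cv2.minAreaRect(q))
```

```text
beam front [ 0.997  -0.0775  0.4542 -0.0476] z 0.24954142957656744
frame L [ 0.0293  0.9996  0.3575 -0.0968] R [ 0.2125  0.9772  0.5393 -0.0947]
deck front [ 0.9968 -0.0797  0.4445 -0.0538]
bread z 0.0217051950025825 circ ((0.42788222432136536, -0.21685519814491272), 0.06129505857825279) med [ 0.42784972 -0.20869637  0.0217052 ]
rack 1532 0.044383659534047215 ((0.6391249895095825, 0.003092750906944275), (0.11296383291482925, 0.15047630667686462), 18.046104431152344)
```

Emit:
move_arm([
  {"x": 0.043, "y": 0.009, "z": 0.01, "turn": 0},
  {"x": 0.043, "y": 0.009, "z": 0.01, "turn": 0},
  {"x": 0.043, "y": 0.009, "z": 0.01, "turn": 0},
  {"x": 0.043, "y": 0.009, "z": 0.01, "turn": 0},
  {"x": 0.043, "y": 0.009, "z": 0.01, "turn": 0},
  {"x": 0.043, "y": 0.009, "z": 0.01, "turn": 0},
  {"x": 0.043, "y": 0.009, "z": 0.01, "turn": 0},
  {"x": 0.043, "y": 0.009, "z": 0.01, "turn": 0},
  {"x": 0.043, "y": 0.009, "z": 0.01, "turn": 0},
  {"x": 0, "y": 0, "z": 0, "turn": 0},
])

```text
t: 4.0
tool_pos: [0.452, 0.3288, 0.4055]
tool_rot: [0.658, 0.753, -0.001, -0.001]
force: [0.1, -1.5, -0.4]
grip_width: 0.0851
grip_force: 0.0
```

```bash
python3 snap.py w2
```

```text
[0.44278381 0.39497952 0.5309311 ] [ 0.03209645 -0.262932   -0.96428034] 4.05
```

View pics/w2.png

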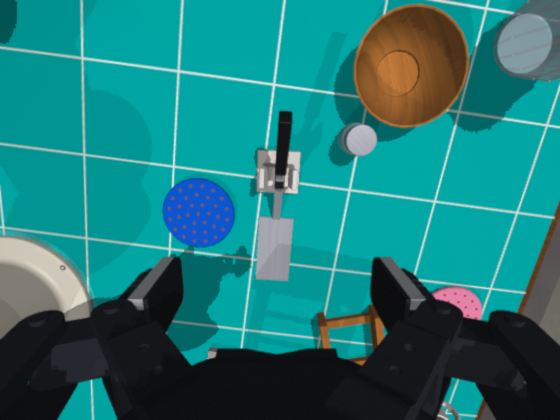

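The view shows the turner in the rest: grip top at (285,113), lug at (280,182), blade from (260,217) to (290,280). The jar at (358,140) is well clear of it. Next I'll measure the grip and blade.

Run:
```python
from h import *
d=np.load("w2.npz",allow_pickle=True);m=d["m"].item();I=d["I"];P=cloud(m,d["D"]);z=P[...,2]
H=cv2.cvtColor(I,cv2.COLOR_BGR2HSV)
w=np.zeros_like(z,bool);w[105:180,268:300]=1
k=w&(H[...,2]<60)&(z>.07);q=P[k];o=q.mean(0);U=np.linalg.svd(q-o)[2][0];t=(q-o)@U
print("grip",o,U,np.degrees(np.arcsin(abs(U[2])/np.linalg.norm(U))),o+U*t.min(),o+U*t.max())
for a in(.09,.11,.13,.145): s=q[abs(q[:,2]-a)<.006];print(a,s.mean(0).round(4),s[:,0].min().round(4),s[:,0].max().round(4))
w[:]=0;w[212:290,250:300]=1
k=(w&(H[...,1]<70)&(z<.02)).astype(np.uint8);k=cv2.morphologyEx(k,cv2.MORPH_OPEN,np.ones((9,9)))
cs=max(cv2.findContours(k,0,2)[0],key=cv2.contourArea)[:,0]
r=cv2.minAreaRect(plane(m,cs[:,0],cs[:,1],.002)[:,:2].astype(np.float32));print("blade",r)
w[:]=0;w[145:200,250:305]=1
k=w&(H[...,2]>120)&(H[...,1]<60)&(z<.03)&(z>.003);print("foot",np.median(z[k]),cv2.minAreaRect(P[k][:,:2].astype(np.float32)))
```

```text
grip [0.45280744 0.37012611 0.12924548] [ 0.04908272 -0.80884646 -0.58596782] 35.871391769264214 [0.45102372 0.3995205  0.15054021] [0.45567975 0.32279251 0.09495472]
0.09 [0.4552 0.3263 0.0942] 0.4486 0.4614
0.11 [0.4549 0.3443 0.1098] 0.4476 0.462
0.13 [0.453  0.3684 0.13  ] 0.4458 0.4604
0.145 [0.4514 0.3928 0.1452] 0.4436 0.459
blade ((0.46559685468673706, 0.17499521374702454), (0.05964221432805061, 0.11959434300661087), 4.028573989868164)
foot 0.009735065182377323 ((0.4543282985687256, 0.31509843468666077), (0.06939355283975601, 0.07018198817968369), 4.814026832580566)
```

Emit:
move_arm([
  {"x": 0, "y": 0, "z": 0, "turn": 3.9},
  {"x": 0.03, "y": 0.0014, "z": 0, "turn": 0},
  {"x": 0.0306, "y": 0.0014, "z": 0, "turn": 0},
  {"x": 0, "y": 0, "z": 0.05, "turn": 0},
  {"x": 0, "y": 0, "z": 0.05, "turn": 0},
  {"x": 0, "y": 0, "z": 0.05, "turn": 0},
  {"x": 0, "y": 0, "z": 0.04, "turn": 0},
  {"x": 0, "y": 0, "z": 0.02, "turn": 0},
  {"x": 0, "y": 0, "z": 0, "turn": 0},
])

```text
t: 4.95
tool_pos: [0.4503, 0.3841, 0.1956]
tool_rot: [0.685, 0.729, -0.003, -0.0]
force: [-0.2, -0.2, 0.1]
grip_width: 0.085
grip_force: 0.0
```

Emit:
move_arm([
  {"x": 0.0054, "y": 0, "z": 0.02, "turn": 0},
  {"x": 0, "y": 0, "z": 0.02, "turn": 0},
  {"x": 0, "y": 0, "z": 0.015, "turn": 0},
  {"x": 0, "y": 0, "z": 0.01, "turn": 0},
  {"x": 0, "y": 0, "z": 0, "turn": 0},
  {"x": 0, "y": 0, "z": 0, "turn": 0},
])

```text
t: 5.55
tool_pos: [0.4512, 0.3919, 0.1344]
tool_rot: [0.684, 0.729, 0.001, 0.0]
force: [0.7, -0.2, -0.0]
grip_width: 0.085
grip_force: 0.0
```

```bash
python3 -c "
from h import *
o=monitor.get_obs();print(o['tool_pos'],R.from_quat(o['tool_rot']).as_matrix().round(4).tolist(),o['joint_pos'])"
```

```text
[0.45118458 0.39193744 0.13436753] [[-0.063, 0.998, 0.0011], [0.998, 0.063, 0.0007], [0.0006, 0.0011, -1.0]] [ 6.15388096e-01  5.83495268e-01  1.53938488e+00 -7.93287748e-05
  1.01742448e+00  5.52348823e-01]
```

Emit:
move_arm([
  {"x": 0, "y": 0, "z": 0, "turn": 0},
  {"x": 0, "y": 0, "z": 0, "turn": 0},
  {"x": 0, "y": 0, "z": 0, "turn": 0},
  {"x": 0, "y": 0, "z": 0, "turn": 0},
  {"x": 0, "y": 0, "z": 0, "turn": 0},
  {"x": 0, "y": 0, "z": 0, "turn": 0},
  {"x": 0, "y": 0, "z": 0, "turn": 0},
  {"x": 0, "y": 0, "z": 0, "turn": 0},
], hand=0.0, squeeze=120)

```text
t: 6.35
tool_pos: [0.4507, 0.3921, 0.1335]
tool_rot: [0.684, 0.729, 0.0, 0.0]
force: [0.6, 0.2, 4.2]
grip_width: 0.0144
grip_force: 117.2
```

Emit:
move_arm([
  {"x": 0, "y": 0, "z": -0.01, "turn": 0},
  {"x": 0, "y": 0, "z": -0.02, "turn": 0},
  {"x": 0, "y": 0, "z": -0.03, "turn": 0},
  {"x": 0, "y": 0, "z": -0.03, "turn": 0},
  {"x": 0, "y": 0, "z": -0.03, "turn": 0},
  {"x": 0, "y": 0, "z": -0.02, "turn": 0},
  {"x": 0, "y": 0, "z": -0.01, "turn": 0},
  {"x": 0, "y": 0, "z": 0, "turn": 0},
  {"x": 0, "y": 0, "z": 0, "turn": 0},
])

```text
t: 7.25
tool_pos: [0.4501, 0.3917, 0.2824]
tool_rot: [0.684, 0.729, -0.001, -0.0]
force: [-0.1, 0.5, -2.4]
grip_width: 0.0142
grip_force: 117.1
```

Run:
```python
from h import *
out=[]
for n in("scene","side","wrist"):
    m=camera_model(n);o=monitor.get_obs();I,D=camera(n);np.savez(n+"1.npz",I=I,D=D,m=np.array(m,dtype=object));out.append(I)
print(o["tool_pos"],o["grip_width"],o["grip_force"])
cv2.imwrite("pics/d.png",np.hstack([out[1][150:400,200:400],out[2][100:350,150:430]]))
```

```text
[0.44994109 0.39162277 0.28196876] 0.014059590854109653 117.13866591453552
```

View pics/d.png

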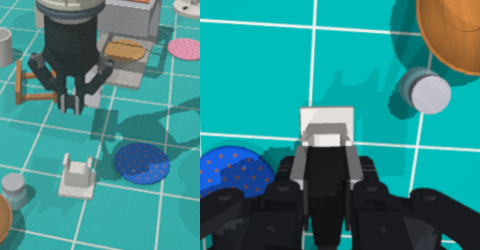

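The turner is lifted off the rest and held between the pads. Next I'll measure the blade's level and its place relative to the TCP from the scene camera's depth.

```bash
cat > blade.py <<'E'
from h import *
def blade(n,I,D,m,tp):
    """tp: TCP; look for the steel plate 130-310mm ahead (-y) and below"""
    P=cloud(m,D);H=cv2.cvtColor(I,cv2.COLOR_BGR2HSV);rel=P-tp
    k=(H[...,1]<70)&(rel[...,2]<-.10)&(rel[...,2]>-.17)&(rel[...,1]<-.12)&(rel[...,1]>-.33)&(abs(rel[...,0])<.1)
    k=cv2.morphologyEx(k.astype(np.uint8),cv2.MORPH_OPEN,np.ones((5,5)))
    nn,lab,st,_=cv2.connectedComponentsWithStats(k);k=lab==1+st[1:,4].argmax()
    q=P[k];o=np.median(q,0);N=np.linalg.svd(q-o,full_matrices=False)[2][2];N*=np.sign(N[2])
    r=cv2.minAreaRect(q[:,:2].astype(np.float32))
    print(n,k.sum(),"rect",r,"z",o[2]-tp[2],"rel",np.array(r[0])-tp[:2],"normal",N)
E
python3 - <<'E'
from blade import *
tp=np.array([.44994,.39162,.28197])
for n in("scene","side","wrist"):
    d=np.load(n+"1.npz",allow_pickle=True)
    try: blade(n,d["I"],d["D"],d["m"].item(),tp)
    except Exception as e: print(n,e)
E
```

```text
scene 504 rect ((0.46446505188941956, 0.17535880208015442), (0.06304951757192612, 0.12118140608072281), 3.9602677822113037) z -0.13080534355714118 rel [ 0.01452505 -0.2162612 ] normal [-0.0137858  -0.00262563  0.99990152]
side 195 rect ((0.44343146681785583, 0.22108998894691467), (0.03179887682199478, 0.0754287838935852), 10.372471809387207) z -0.13255914221856485 rel [-0.00650853 -0.17053001] normal [-0.03086386 -0.08258946  0.99610562]
wrist attempt to get argmax of an empty sequence
```

Emit:
move_arm([
  {"x": 0, "y": 0, "z": 0, "turn": 4.2},
  {"x": 0, "y": 0, "z": 0, "turn": 4.26},
  {"x": -0.03, "y": 0.0067, "z": 0, "turn": 0},
  {"x": -0.043, "y": 0.0067, "z": 0, "turn": 0},
  {"x": -0.043, "y": 0.0067, "z": 0, "turn": 0},
  {"x": -0.03, "y": 0.0067, "z": 0.02, "turn": 0},
  {"x": 0, "y": 0, "z": 0.04, "turn": 0},
  {"x": 0, "y": 0, "z": 0.03, "turn": 0},
  {"x": 0, "y": 0, "z": 0, "turn": 0},
  {"x": 0, "y": 0, "z": 0, "turn": 0},
])

```text
t: 8.4
tool_pos: [0.4648, 0.2443, 0.1934]
tool_rot: [0.736, 0.677, -0.001, -0.0]
force: [-0.0, 0.7, -0.8]
grip_width: 0.0142
grip_force: 117.4
```

```bash
cat > st.py <<'E'
from blade import *
np.set_printoptions(suppress=True,precision=4)
o=monitor.get_obs();tp=o["tool_pos"];Rm=R.from_quat(o["tool_rot"]).as_matrix()
m=camera_model("scene");I,D=camera("scene");np.savez("s.npz",I=I,D=D,m=np.array(m,dtype=object))
print("tcp",tp,"yaw",np.degrees(np.arctan2(Rm[1,0],Rm[0,0])),"tilt",Rm[:,2],"F",o["force"],"t",o["t"])
g=np.array([-.0785,-.997]);h=np.array([.997,-.0785]);r=tp[:2]-np.array([.4384,-.223]);print("tcp grill frame",r@g,r@h)
blade("scene",I,D,m,tp)
E
python3 st.py
```

```text
tcp [0.4648 0.2443 0.1934] yaw 85.18642756554028 tilt [-0.0012 -0.0005 -1.    ] F [-0.0486  0.7126 -0.8462] t 8.4
tcp grill frame -0.4679569988985734 -0.010338632862916124
scene 420 rect ((0.44965100288391113, 0.035200025886297226), (0.10768157243728638, 0.061515986919403076), 85.60868835449219) z -0.13105631100391793 rel [-0.0152 -0.2091] normal [-0.0023 -0.0055  1.    ]
```

Emit:
move_arm([
  {"x": 0, "y": 0, "z": 0.02, "turn": 0},
  {"x": 0, "y": 0, "z": 0.02, "turn": 0},
  {"x": -0.02, "y": 0, "z": 0.002, "turn": 0},
  {"x": -0.03, "y": 0, "z": 0, "turn": 0},
  {"x": -0.03, "y": 0, "z": 0, "turn": 0},
  {"x": -0.02, "y": 0, "z": 0, "turn": 0},
  {"x": -0.01, "y": 0, "z": 0, "turn": 0},
  {"x": 0, "y": 0, "z": 0, "turn": 0},
  {"x": 0, "y": 0, "z": 0, "turn": 0},
])

```text
t: 9.35
tool_pos: [0.4563, 0.1353, 0.1519]
tool_rot: [0.736, 0.677, 0.001, 0.0]
force: [-0.9, 0.4, -0.9]
grip_width: 0.0145
grip_force: 117.4
```

Emit:
move_arm([
  {"x": 0, "y": 0, "z": 0.002, "turn": 0},
  {"x": 0, "y": 0, "z": 0.002, "turn": 0},
  {"x": 0, "y": 0, "z": 0, "turn": 0},
  {"x": 0, "y": 0, "z": 0, "turn": 0},
])

```text
t: 9.75
tool_pos: [0.4556, 0.1349, 0.1471]
tool_rot: [0.736, 0.677, -0.0, -0.0]
force: [-0.1, 0.3, -0.4]
grip_width: 0.0142
grip_force: 117.4
```

```bash
python3 st.py;  python3 -c "
import cv2,numpy as np
from h import *
I=np.load('s.npz')['I'] if 0 else np.load('s.npz',allow_pickle=True)['I']
B,_=camera('side')
cv2.imwrite('pics/e.png',np.hstack([cv2.resize(I[130:290,130:330],(400,320)),cv2.resize(B[140:300,230:430],(400,320))]))"
```

```text
tcp [0.4556 0.1349 0.1471] yaw 85.20514306274364 tilt [-0.0003 -0.     -1.    ] F [-0.115   0.2577 -0.4396] t 9.75
tcp grill frame -0.358163809644209 -0.010974132120749505
scene 1529 rect ((0.4724905490875244, -0.10864174365997314), (0.14131638407707214, 0.16734981536865234), 66.23075866699219) z -0.1329948383823284 rel [ 0.0169 -0.2435] normal [ 0.0291 -0.0105  0.9995]
```

View pics/e.png

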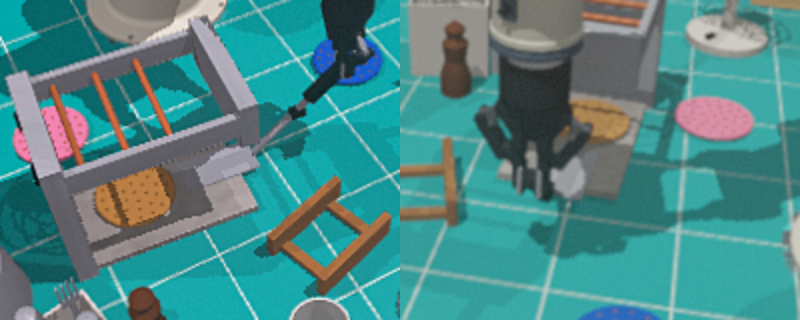

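The blade is over the deck front and in line with the bread, about 2 mm up. I'll lower it until it touches.

Emit:
move_arm([
  {"x": 0, "y": 0, "z": 0.001, "turn": 0},
  {"x": 0, "y": 0, "z": 0.001, "turn": 0},
  {"x": 0, "y": 0, "z": 0, "turn": 0},
  {"x": 0, "y": 0, "z": 0, "turn": 0},
])

```text
t: 10.25
tool_pos: [0.4557, 0.1346, 0.1453]
tool_rot: [0.736, 0.677, 0.0, 0.0]
force: [1.1, -0.4, 1.0]
grip_width: 0.0146
grip_force: 117.7
```

Emit:
move_arm([
  {"x": 0, "y": 0, "z": 0.001, "turn": 0},
  {"x": 0, "y": 0, "z": 0, "turn": 0},
  {"x": 0, "y": 0, "z": 0, "turn": 0},
])

```text
t: 10.55
tool_pos: [0.4558, 0.1347, 0.1444]
tool_rot: [0.736, 0.677, 0.0, 0.0]
force: [-0.3, 2.7, 3.5]
grip_width: 0.0143
grip_force: 118.0
```

Emit:
move_arm([
  {"x": -0.008, "y": 0, "z": 0.0005, "turn": 0},
  {"x": -0.008, "y": 0, "z": 0, "turn": 0},
  {"x": -0.008, "y": 0, "z": 0, "turn": 0},
  {"x": -0.008, "y": 0, "z": 0, "turn": 0},
  {"x": -0.008, "y": 0, "z": 0, "turn": 0},
  {"x": -0.008, "y": 0, "z": 0, "turn": 0},
  {"x": -0.008, "y": 0, "z": 0, "turn": 0},
  {"x": -0.008, "y": 0, "z": 0, "turn": 0},
])

```text
t: 11.35
tool_pos: [0.4508, 0.0709, 0.1442]
tool_rot: [0.736, 0.677, 0.001, 0.0]
force: [1.0, 8.5, 10.7]
grip_width: 0.0145
grip_force: 119.1
```

Emit:
move_arm([
  {"x": -0.008, "y": 0, "z": 0, "turn": 0},
  {"x": -0.008, "y": 0, "z": 0, "turn": 0},
  {"x": -0.008, "y": 0, "z": 0, "turn": 0},
  {"x": -0.008, "y": 0, "z": 0, "turn": 0},
  {"x": -0.008, "y": 0, "z": 0, "turn": 0},
  {"x": -0.008, "y": 0, "z": 0, "turn": 0},
  {"x": -0.008, "y": 0, "z": 0, "turn": 0},
  {"x": 0, "y": 0, "z": 0, "turn": 0},
])

```text
t: 12.15
tool_pos: [0.4459, 0.0144, 0.1441]
tool_rot: [0.736, 0.677, 0.0, 0.0]
force: [0.3, -0.9, 3.8]
grip_width: 0.0141
grip_force: 118.1
```

```bash
python3 st.py;  python3 -c "
from h import *
d=np.load('s.npz',allow_pickle=True);I=d['I']
B,_=camera('side')
cv2.imwrite('pics/f.png',np.hstack([cv2.resize(I[150:270,130:280],(400,320)),cv2.resize(B[140:240,270:395],(400,320))]))
m=d['m'].item();P=cloud(m,d['D']);z=P[...,2];H=cv2.cvtColor(I,cv2.COLOR_BGR2HSV)
k=(H[...,0]>8)&(H[...,0]<25)&(H[...,1]>90)&(z<.06)&(z>.005)&(P[...,0]<.52)&(P[...,0]>.33)&(P[...,1]<-.1)
print(k.sum(),np.percentile(P[k],[1,50,99],0))"
```

```text
tcp [0.4459 0.0144 0.1441] yaw 85.15543055856475 tilt [ 0.001  -0.0001 -1.    ] F [ 0.2848 -0.8626  3.7643] t 12.15
tcp grill frame -0.23729349073673245 -0.011175782383833458
scene 1634 rect ((0.4565158784389496, -0.20593401789665222), (0.20863403379917145, 0.1426384299993515), 85.84883117675781) z -0.13084622788881972 rel [ 0.0106 -0.2204] normal [ 0.0383 -0.0078  0.9992]
890 [[ 0.39344689 -0.30562482  0.01819881]
 [ 0.43883442 -0.25053034  0.02638032]
 [ 0.48696592 -0.19026505  0.03151032]]
```

View pics/f.png

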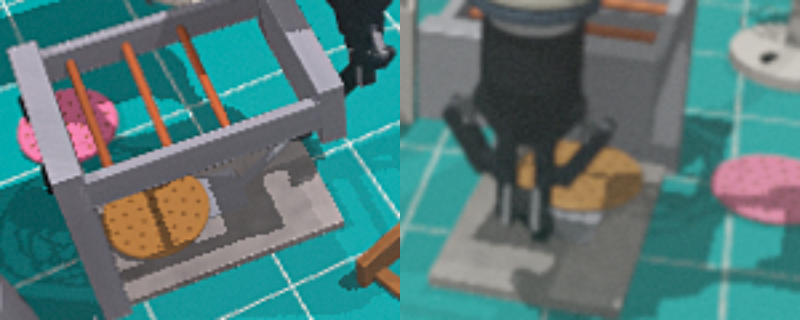

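The bread rests on the blade against the back wall. It now reads about 4 mm higher, and some blade still shows behind it. I'll go in 11 mm more and then lift.

Emit:
move_arm([
  {"x": -0.005, "y": 0, "z": 0, "turn": 0},
  {"x": -0.004, "y": 0, "z": 0, "turn": 0},
  {"x": -0.002, "y": 0, "z": 0, "turn": 0},
  {"x": 0, "y": 0, "z": 0, "turn": 0},
  {"x": 0, "y": 0, "z": 0, "turn": 0},
])

```text
t: 12.75
tool_pos: [0.4449, 0.0042, 0.144]
tool_rot: [0.736, 0.677, 0.0, 0.0]
force: [1.1, 3.7, 7.7]
grip_width: 0.014
grip_force: 119.1
```

Emit:
move_arm([
  {"x": 0, "y": 0, "z": -0.002, "turn": 0},
  {"x": 0, "y": 0, "z": -0.003, "turn": 0},
  {"x": 0, "y": 0, "z": -0.004, "turn": 0},
  {"x": 0, "y": 0, "z": -0.005, "turn": 0},
  {"x": 0, "y": 0, "z": -0.004, "turn": 0},
  {"x": 0, "y": 0, "z": -0.002, "turn": 0},
  {"x": 0, "y": 0, "z": 0, "turn": 0},
  {"x": 0, "y": 0, "z": 0, "turn": 0},
])

```text
t: 13.55
tool_pos: [0.4446, 0.0041, 0.1638]
tool_rot: [0.736, 0.677, 0.0, -0.0]
force: [-0.7, -0.1, -1.5]
grip_width: 0.014
grip_force: 117.3
```

```bash
cat > br.py <<'E'
from h import *
np.set_printoptions(suppress=True,precision=4)
# flat tan patch of the bread near the expected place (argv: x y z)
import sys
e=np.array([float(a) for a in sys.argv[1:4]]);o=monitor.get_obs();print("tcp",o["tool_pos"],"F",o["force"],"t",o["t"])
for n in sys.argv[4:]:
    m=camera_model(n);I,D=camera(n);P=cloud(m,D);H=cv2.cvtColor(I,cv2.COLOR_BGR2HSV);np.savez("b_"+n+".npz",I=I,D=D,m=np.array(m,dtype=object))
    k=(H[...,0]>8)&(H[...,0]<25)&(H[...,1]>90)&(np.linalg.norm((P-e)[...,:2],axis=2)<.09)&(abs(P[...,2]-e[2])<.02)
    k=cv2.morphologyEx(k.astype(np.uint8),cv2.MORPH_OPEN,np.ones((3,3)))
    nn,lab,st,_=cv2.connectedComponentsWithStats(k);k=lab==1+st[1:,4].argmax()
    q=P[k];c=np.median(q,0);N=np.linalg.svd(q-c,full_matrices=False)[2][2];N*=np.sign(N[2])
    print(n,k.sum(),"min",q.min(0),"max",q.max(0),"med",c,"N",N,"circ",cv2.minEnclosingCircle(q[:,:2].astype(np.float32)))
E
python3 br.py .427 -.245 .043 scene side
```

```text
tcp [0.4446 0.0041 0.1638] F [-0.6523 -0.0924 -1.5055] t 13.55
scene 785 min [ 0.4007 -0.3067  0.0338] max [ 0.4892 -0.1852  0.0474] med [ 0.4434 -0.2488  0.0414] N [ 0.0038 -0.0116  0.9999] circ ((0.43006542325019836, -0.24503080546855927), 0.06173558905720711)
side 330 min [ 0.3671 -0.2789  0.0351] max [ 0.4457 -0.1824  0.0439] med [ 0.4069 -0.2287  0.0395] N [ 0.0055 -0.0057  1.    ] circ ((0.4086896777153015, -0.23099970817565918), 0.054695554077625275)
```

The bread is lifted flat, with its top at about 43 mm. Backing out gently.

Emit:
move_arm([
  {"x": 0.003, "y": 0, "z": 0, "turn": 0},
  {"x": 0.007, "y": 0, "z": 0, "turn": 0},
  {"x": 0.012, "y": 0, "z": 0, "turn": 0},
  {"x": 0.015, "y": 0, "z": 0, "turn": 0},
  {"x": 0.015, "y": 0, "z": 0, "turn": 0},
  {"x": 0.015, "y": 0, "z": 0, "turn": 0},
  {"x": 0.015, "y": 0, "z": 0, "turn": 0},
  {"x": 0.015, "y": 0, "z": 0, "turn": 0},
  {"x": 0.015, "y": 0, "z": 0, "turn": 0},
  {"x": 0.015, "y": 0, "z": 0, "turn": 0},
])

```text
t: 14.65
tool_pos: [0.4552, 0.1322, 0.1638]
tool_rot: [0.736, 0.677, 0.0, -0.0]
force: [-0.1, -0.6, -2.6]
grip_width: 0.0144
grip_force: 117.3
```

Emit:
move_arm([
  {"x": 0.015, "y": 0, "z": 0, "turn": 0},
  {"x": 0.015, "y": 0, "z": 0, "turn": 0},
  {"x": 0.015, "y": 0, "z": 0, "turn": 0},
  {"x": 0.015, "y": 0, "z": 0, "turn": 0},
  {"x": 0.015, "y": 0, "z": 0, "turn": 0},
  {"x": 0.015, "y": 0, "z": 0, "turn": 0},
  {"x": 0.012, "y": 0, "z": 0, "turn": 0},
  {"x": 0.007, "y": 0, "z": 0, "turn": 0},
  {"x": 0.003, "y": 0, "z": 0, "turn": 0},
  {"x": 0, "y": 0, "z": 0, "turn": 0},
])

```text
t: 15.65
tool_pos: [0.4647, 0.2423, 0.1637]
tool_rot: [0.736, 0.677, -0.0, -0.0]
force: [-0.3, -0.7, -2.0]
grip_width: 0.0141
grip_force: 117.3
```

Emit:
move_arm([
  {"x": 0.0, "y": 0, "z": -0.004, "turn": 0},
  {"x": 0, "y": 0, "z": -0.01, "turn": 0},
  {"x": 0, "y": 0, "z": -0.015, "turn": 0},
  {"x": 0, "y": 0, "z": -0.015, "turn": 0},
  {"x": 0, "y": 0, "z": -0.015, "turn": 0},
  {"x": 0, "y": 0, "z": -0.01, "turn": 0},
  {"x": 0, "y": 0, "z": -0.004, "turn": 0},
  {"x": 0, "y": 0, "z": 0, "turn": 0},
  {"x": 0, "y": 0, "z": 0, "turn": 0},
])

```text
t: 16.55
tool_pos: [0.4645, 0.2421, 0.2364]
tool_rot: [0.736, 0.677, -0.0, -0.0]
force: [-0.2, 0.2, -2.4]
grip_width: 0.0139
grip_force: 117.4
```

```bash
python3 br.py .448 -.005 .116 scene side
```

```text
tcp [0.4645 0.2421 0.2364] F [-0.1826  0.1917 -2.4123] t 16.55
scene 523 min [ 0.393  -0.0348  0.1084] max [0.5113 0.0533 0.1193] med [0.4629 0.0127 0.1146] N [ 0.006 -0.     1.   ] circ ((0.4520803391933441, -0.0012247158447280526), 0.05997432768344879)
side 587 min [ 0.3868 -0.067   0.109 ] max [0.4745 0.0569 0.1165] med [0.4266 0.006  0.1124] N [ 0.0038 -0.0053  1.    ] circ ((0.44278812408447266, -0.0054169767536222935), 0.06250272691249847)
```

Emit:
move_arm([
  {"x": 0.004, "y": 0, "z": 0, "turn": 0},
  {"x": 0.01, "y": 0, "z": 0, "turn": 0},
  {"x": 0.015, "y": 0, "z": 0, "turn": 0},
  {"x": 0.015, "y": 0, "z": 0, "turn": 0},
  {"x": 0.01, "y": 0, "z": 0, "turn": 0},
  {"x": 0.005, "y": 0, "z": 0, "turn": 0},
  {"x": 0.001, "y": 0, "z": 0, "turn": 0},
  {"x": 0, "y": 0, "z": 0, "turn": 0},
])

```text
t: 17.45
tool_pos: [0.4697, 0.302, 0.2367]
tool_rot: [0.736, 0.677, -0.0, 0.0]
force: [-0.0, 0.0, -1.6]
grip_width: 0.0142
grip_force: 117.4
```

Emit:
move_arm([
  {"x": 0, "y": 0, "z": 0, "turn": -1},
  {"x": 0, "y": 0, "z": 0, "turn": -2},
  {"x": 0, "y": 0, "z": 0, "turn": -3},
  {"x": 0, "y": 0, "z": 0, "turn": -3.4},
  {"x": 0, "y": 0, "z": 0, "turn": -3.4},
  {"x": 0, "y": 0, "z": 0, "turn": -3.4},
  {"x": 0, "y": 0, "z": 0, "turn": -3},
  {"x": 0, "y": 0, "z": 0, "turn": -2},
  {"x": 0, "y": 0, "z": 0, "turn": -1.2},
  {"x": 0, "y": 0, "z": 0, "turn": 0},
])

```text
t: 18.45
tool_pos: [0.4698, 0.3017, 0.2368]
tool_rot: [0.591, 0.807, -0.0, 0.0]
force: [-0.0, 0.3, -2.1]
grip_width: 0.0144
grip_force: 117.3
```

Emit:
move_arm([
  {"x": -0.003, "y": 0.0022, "z": 0, "turn": 0},
  {"x": -0.008, "y": 0.006, "z": 0, "turn": 0},
  {"x": -0.013, "y": 0.01, "z": 0, "turn": 0},
  {"x": -0.015, "y": 0.0118, "z": 0, "turn": 0},
  {"x": -0.015, "y": 0.0118, "z": 0, "turn": 0},
  {"x": -0.013, "y": 0.01, "z": 0, "turn": 0},
  {"x": -0.011, "y": 0.0084, "z": 0, "turn": 0},
  {"x": -0.007, "y": 0.0055, "z": 0, "turn": 0},
  {"x": -0.0037, "y": 0.0025, "z": 0, "turn": 0},
  {"x": 0, "y": 0, "z": 0, "turn": 0},
])

```text
t: 19.45
tool_pos: [0.5618, 0.2378, 0.2367]
tool_rot: [0.591, 0.807, -0.0, -0.0]
force: [0.8, 0.7, -2.5]
grip_width: 0.0138
grip_force: 117.3
```

```bash
python3 br.py .639 .003 .116 scene side; python3 -c "
from h import *
print(R.from_quat(monitor.get_obs()['tool_rot']).as_euler('xyz',degrees=True))
d=np.load('b_scene.npz',allow_pickle=True);B=np.load('b_side.npz',allow_pickle=True)['I'];I=d['I']
cv2.imwrite('pics/g.png',np.hstack([cv2.resize(I[130:310,200:400],(400,360)),cv2.resize(B[130:310,160:360],(400,360))]))"
```

```text
tcp [0.5618 0.2378 0.2367] F [ 0.8476  0.7029 -2.5121] t 19.45
scene 1282 min [ 0.5814 -0.0617  0.1078] max [0.7029 0.0614 0.1195] med [ 0.6441 -0.002   0.1142] N [ 0.0039 -0.0083  1.    ] circ ((0.6416351199150085, 0.0005511652561835945), 0.06238150596618652)
side 128 min [ 0.6257 -0.0451  0.1104] max [0.6668 0.0336 0.1161] med [ 0.6458 -0.0049  0.1128] N [-0.0111 -0.0178  0.9998] circ ((0.6473581790924072, -0.005740633234381676), 0.04040374606847763)
[-1.79982259e+02 -8.53400173e-03  1.07596839e+02]
```

View pics/g.png

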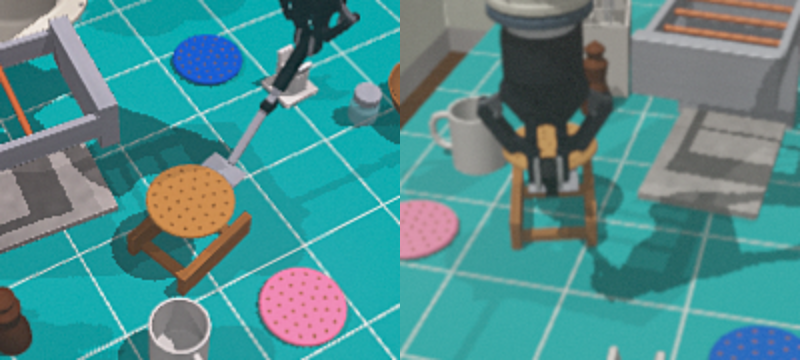

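The bread is level over the rack and within about 2 mm of its centre. Lowering it.

Emit:
move_arm([
  {"x": 0, "y": 0, "z": 0.004, "turn": 0},
  {"x": 0, "y": 0, "z": 0.009, "turn": 0},
  {"x": 0, "y": 0, "z": 0.012, "turn": 0},
  {"x": 0, "y": 0, "z": 0.012, "turn": 0},
  {"x": 0, "y": 0, "z": 0.009, "turn": 0},
  {"x": 0, "y": 0, "z": 0.005, "turn": 0},
  {"x": 0, "y": 0, "z": 0.003, "turn": 0},
  {"x": 0, "y": 0, "z": 0.002, "turn": 0},
  {"x": 0, "y": 0, "z": 0.002, "turn": 0},
])

```text
t: 20.45
tool_pos: [0.5618, 0.2381, 0.1789]
tool_rot: [0.591, 0.807, 0.0, 0.0]
force: [-0.6, 0.6, -1.2]
grip_width: 0.0141
grip_force: 117.3
```

Emit:
move_arm([
  {"x": 0, "y": 0, "z": 0.002, "turn": 0},
  {"x": 0, "y": 0, "z": 0.002, "turn": 0},
  {"x": 0, "y": 0, "z": 0.003, "turn": 0},
  {"x": 0, "y": 0, "z": 0.003, "turn": 0},
  {"x": 0, "y": 0, "z": 0.004, "turn": 0},
  {"x": 0, "y": 0, "z": 0.004, "turn": 0},
  {"x": 0, "y": 0, "z": 0.002, "turn": 0},
  {"x": 0, "y": 0, "z": 0, "turn": 0},
  {"x": 0, "y": 0, "z": 0, "turn": 0},
])

```text
t: 21.35
tool_pos: [0.5616, 0.2381, 0.1588]
tool_rot: [0.591, 0.807, 0.0, -0.0]
force: [-0.0, 0.1, -1.3]
grip_width: 0.0143
grip_force: 117.3
```

```bash
python3 br.py .639 .003 .055 scene
```

```text
tcp [0.5616 0.2381 0.1588] F [-0.0471  0.147  -1.2838] t 21.35
scene 1423 min [ 0.5696 -0.0831  0.0354] max [0.7127 0.0865 0.0641] med [ 0.6467 -0.0024  0.0556] N [0.0138 0.0036 0.9999] circ ((0.6404486894607544, 0.00235424330458045), 0.08839183300733566)
```

The bread is seated, with its top at 55 mm, which matches 45 + 10. Withdrawing the blade along the rack, then lifting.

Emit:
move_arm([
  {"x": 0.004, "y": 0, "z": 0, "turn": 0},
  {"x": 0.01, "y": 0, "z": 0, "turn": 0},
  {"x": 0.014, "y": 0, "z": 0, "turn": 0},
  {"x": 0.014, "y": 0, "z": 0, "turn": 0},
  {"x": 0.014, "y": 0, "z": 0, "turn": 0},
  {"x": 0.014, "y": 0, "z": 0, "turn": 0},
  {"x": 0.014, "y": 0, "z": 0, "turn": 0},
  {"x": 0.014, "y": 0, "z": 0, "turn": 0},
  {"x": 0.012, "y": 0, "z": 0, "turn": 0},
  {"x": 0.002, "y": 0, "z": 0, "turn": 0},
])

```text
t: 22.4
tool_pos: [0.5272, 0.3463, 0.1588]
tool_rot: [0.59, 0.807, 0.0, -0.0]
force: [0.7, -1.3, -1.6]
grip_width: 0.0141
grip_force: 117.4
```

Emit:
move_arm([
  {"x": 0, "y": 0, "z": 0, "turn": 0},
  {"x": 0, "y": 0, "z": -0.02, "turn": 0},
  {"x": 0, "y": 0, "z": -0.03, "turn": 0},
  {"x": 0, "y": 0, "z": -0.03, "turn": 0},
  {"x": 0, "y": 0, "z": -0.03, "turn": 0},
  {"x": 0, "y": 0, "z": -0.02, "turn": 0},
  {"x": 0, "y": 0, "z": 0, "turn": 0},
  {"x": 0, "y": 0, "z": 0, "turn": 0},
])

```text
t: 23.2
tool_pos: [0.5278, 0.3443, 0.2885]
tool_rot: [0.591, 0.807, -0.0, 0.0]
force: [-0.5, 0.2, -2.1]
grip_width: 0.014
grip_force: 117.4
```

```bash
python3 br.py .639 .003 .06 scene
python3 - <<'E'
from blade import *
d=np.load("b_scene.npz",allow_pickle=True);o=monitor.get_obs()
blade("s",d["I"],d["D"],d["m"].item(),o["tool_pos"]);print(R.from_quat(o['tool_rot']).as_euler('xyz',degrees=True))
I=d["I"];m=d["m"].item();P=cloud(m,d["D"]);H=cv2.cvtColor(I,cv2.COLOR_BGR2HSV)
k=(H[...,0]>8)&(H[...,0]<25)&(H[...,1]>90)&(P[...,2]>.05)&(P[...,2]<.065)&(np.hypot(P[...,0]-.64,P[...,1])<.08)
print("bread",k.sum(),cv2.minEnclosingCircle(P[k][:,:2].astype(np.float32)),np.median(P[k],0),np.linalg.svd(P[k]-P[k].mean(0),full_matrices=False)[2][2])
E
```

```text
tcp [0.5278 0.3443 0.2885] F [-0.5338  0.1756 -2.1423] t 23.2
scene 1379 min [ 0.5726 -0.0834  0.0402] max [0.714  0.0881 0.0623] med [ 0.647  -0.0034  0.0555] N [ 0.0211 -0.0085  0.9997] circ ((0.642195999622345, 0.0023501887917518616), 0.08889252692461014)
s 619 rect ((0.5937104821205139, 0.1377141922712326), (0.060017604380846024, 0.1224738359451294), 17.33634376525879) z -0.13046058693292045 rel [ 0.06620767 -0.20649429] normal [-0.00641823 -0.00810404  0.99994656]
[-1.79921594e+02  1.86157955e-02  1.07550471e+02]
bread 1201 ((0.6409477591514587, -0.0008709083194844425), 0.06322140991687775) [ 0.64488406 -0.00166128  0.05594868] [ 0.00644395 -0.00561895  0.99996345]
```

The bread lies flat at (0.641, -0.001), about 4 mm from the rack's centre. Returning the turner to its rest.

Emit:
move_arm([
  {"x": 0, "y": 0, "z": 0, "turn": 4.65},
  {"x": 0, "y": 0, "z": 0, "turn": 4.65},
  {"x": 0, "y": 0, "z": 0, "turn": 4.65},
  {"x": 0.01, "y": -0.014, "z": 0, "turn": 0},
  {"x": 0.016, "y": -0.023, "z": 0, "turn": 0},
  {"x": 0.016, "y": -0.023, "z": 0, "turn": 0},
  {"x": 0.0104, "y": -0.0142, "z": 0, "turn": 0},
  {"x": 0, "y": 0, "z": 0, "turn": 0},
  {"x": 0, "y": 0, "z": 0, "turn": 0},
])

```text
t: 24.15
tool_pos: [0.4501, 0.3926, 0.2885]
tool_rot: [0.684, 0.73, -0.0, 0.0]
force: [0.3, -1.2, -1.4]
grip_width: 0.0145
grip_force: 117.4
```

```bash
python3 st.py
```

```text
tcp [0.4501 0.3926 0.2885] yaw 93.72173779950124 tilt [-0.0002 -0.0005 -1.    ] F [ 0.3287 -1.2075 -1.4243] t 24.15
tcp grill frame -0.6146263395407461 -0.0366222007914524
scene 511 rect ((0.4656915068626404, 0.17565223574638367), (0.06135609745979309, 0.12129185348749161), 5.069794654846191) z -0.1310208546815162 rel [ 0.0156 -0.2169] normal [-0.003  -0.0081  1.    ]
```

Emit:
move_arm([
  {"x": 0, "y": 0, "z": 0.02, "turn": 0},
  {"x": 0, "y": 0, "z": 0.03, "turn": 0},
  {"x": 0, "y": 0, "z": 0.03, "turn": 0},
  {"x": 0, "y": 0, "z": 0.03, "turn": 0},
  {"x": 0, "y": 0, "z": 0.02, "turn": 0},
  {"x": 0, "y": 0, "z": 0.015, "turn": 0},
  {"x": 0, "y": 0, "z": 0.004, "turn": 0},
  {"x": 0, "y": 0, "z": 0.002, "turn": 0},
  {"x": 0, "y": 0, "z": 0, "turn": 0},
])

```text
t: 25.1
tool_pos: [0.451, 0.3924, 0.1383]
tool_rot: [0.684, 0.729, 0.0, 0.0]
force: [-0.5, 0.2, -1.5]
grip_width: 0.0145
grip_force: 117.4
```

Emit:
move_arm([
  {"x": 0, "y": 0, "z": 0.002, "turn": 0},
  {"x": 0, "y": 0, "z": 0.001, "turn": 0},
  {"x": 0, "y": 0, "z": 0, "turn": 0},
  {"x": 0, "y": 0, "z": 0, "turn": 0},
])

```text
t: 25.5
tool_pos: [0.4504, 0.3925, 0.135]
tool_rot: [0.684, 0.729, 0.0, 0.0]
force: [0.8, -0.2, -1.8]
grip_width: 0.0141
grip_force: 117.4
```

Emit:
move_arm([
  {"x": 0, "y": 0, "z": 0.001, "turn": 0},
  {"x": 0, "y": 0, "z": 0.001, "turn": 0},
  {"x": 0, "y": 0, "z": 0, "turn": 0},
  {"x": 0, "y": 0, "z": 0, "turn": 0},
])

```text
t: 25.9
tool_pos: [0.4506, 0.3928, 0.1334]
tool_rot: [0.684, 0.729, 0.001, 0.0]
force: [-1.6, 1.1, 7.6]
grip_width: 0.0141
grip_force: 119.0
```

Emit:
move_arm([
  {"x": 0, "y": 0, "z": 0, "turn": 0},
  {"x": 0, "y": 0, "z": 0, "turn": 0},
  {"x": 0, "y": 0, "z": 0, "turn": 0},
  {"x": 0, "y": 0, "z": 0, "turn": 0},
  {"x": 0, "y": 0, "z": 0, "turn": 0},
  {"x": 0, "y": 0, "z": 0, "turn": 0},
  {"x": 0, "y": 0, "z": 0, "turn": 0},
], hand=0.08)

```text
t: 26.6
tool_pos: [0.4504, 0.3924, 0.1328]
tool_rot: [0.684, 0.729, -0.0, 0.0]
force: [-0.0, -0.4, -0.3]
grip_width: 0.08
grip_force: 0.0
```

Emit:
move_arm([
  {"x": 0, "y": 0, "z": -0.01, "turn": 0},
  {"x": 0, "y": 0, "z": -0.03, "turn": 0},
  {"x": 0, "y": 0, "z": -0.04, "turn": 0},
  {"x": 0, "y": 0, "z": -0.05, "turn": 0},
  {"x": 0, "y": 0, "z": -0.05, "turn": 0},
  {"x": -0.02, "y": 0, "z": -0.05, "turn": 0},
  {"x": -0.03, "y": 0, "z": -0.04, "turn": 0},
  {"x": -0.01, "y": 0, "z": 0, "turn": 0},
  {"x": 0, "y": 0, "z": 0, "turn": 0},
  {"x": 0, "y": 0, "z": 0, "turn": 0},
])

```text
t: 27.6
tool_pos: [0.4537, 0.334, 0.3986]
tool_rot: [0.684, 0.729, -0.001, -0.0]
force: [0.3, -0.3, -0.6]
grip_width: 0.0801
grip_force: 0.0
```

Run:
```python
from h import *
m=camera_model("wrist");I,D=camera("wrist");P=cloud(m,D);z=P[...,2];H=cv2.cvtColor(I,cv2.COLOR_BGR2HSV)
S,SD=camera("scene");print(monitor.get_obs()["tool_pos"])
cv2.imwrite("pics/h.png",np.hstack([I[60:360,150:450],cv2.resize(S[110:310,210:410],(300,300))]))
k=(H[...,1]<70)&(z<.02)&(z>-.01)&(abs(P[...,0]-.465)<.05)&(abs(P[...,1]-.175)<.08)
k=cv2.morphologyEx(k.astype(np.uint8),cv2.MORPH_OPEN,np.ones((7,7)));print("blade",k.sum(),cv2.minAreaRect(P[k>0][:,:2].astype(np.float32)),np.median(z[k>0]))
ms=camera_model("scene");Q=cloud(ms,SD);h=cv2.cvtColor(S,cv2.COLOR_BGR2HSV)
k=(h[...,0]>8)&(h[...,0]<25)&(h[...,1]>90)&(Q[...,2]>.05)&(Q[...,2]<.065)&(np.hypot(Q[...,0]-.64,Q[...,1])<.08)
print("bread",cv2.minEnclosingCircle(Q[k][:,:2].astype(np.float32)))
```

```text
[0.45362581 0.33439197 0.39807864]
blade 2156 ((0.46297356486320496, 0.18202301859855652), (0.06115831062197685, 0.133917897939682), 4.559096813201904) 0.001698027210581321
bread ((0.6400306820869446, -0.0021407133899629116), 0.06437137722969055)
```

View pics/h.png

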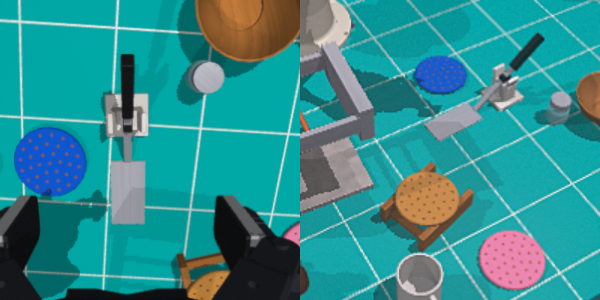

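The turner is back on its rest with the blade flat on the counter at z ≈ 2 mm. The bread lies flat and centred across both rails, and the robot is clear. Handing in.

```bash
python3 -c "
from plant import arm
print(arm.sign_off())"
```

```text
the job is handed in; nothing more can be done
None
```

I set the crispbread down flat and right side up across both rails, about 5 mm from the rack's centre, laid the turner back on its rest as found, and handed the job in at about 28 s (no verdict was returned).

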